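# Press a label holder behind the lip of a desk tray and hold it there

### The arm

A 7-joint arm with a two-finger parallel gripper is mounted at the origin on the work surface. World frame = base frame: x ahead of the robot, y to its left, z up, the work surface at z = 0. Lengths are in m, angles in rad, forces in N, time in s.
With the tool pointing down it reaches from about 0.425 to 0.925 m from the base axis. Payload 6.8 kg.
Tool frame: the origin (TCP) lies midway between the tips of the shut fingers; the grasp point (between the pads) lies r.grip_point_offset behind it (r.grip_point_offset is the distance from the TCP to the grasp point, in m); z points along the fingers, y is the line along which they close (so a half turn about z gives the same grasp; the last joint's range is limited). The gripper opens to 85 mm and grips with 20 to 120 N. Pads are 22 mm wide; open, the fingers measure 114 mm over their backs; the gripper's body (76 mm by 85 mm) begins 54 mm behind the grasp point. The pads swing forward as they close: fully open they stand 13 mm farther back than shut.
Start: joints at [1.126, 0.477, 0.022, 1.555, -0.011, 1.109, -0.083], TCP at [0.223, -0.637, 0.231] pointing down, gripper open.
Joint ranges: [-2.96, 2.96], [-0.34, 2.1], [-1.41, 1.46], [0.24, 2.44], [-1.37, 4.51], [0.17, 1.92], [-2.96, 2.96]. Speed limits (rad/s): [2.39, 2.39, 3.14, 3.14, 3.14, 3.14, 3.14].

### API

Orientations are given as a rotation vector (axis times angle).
In Python, from bench import r gives the robot as it stands. The module is installed in compiled form; this text tells all that it offers.
- The arm moves only by the shell command python3 -m crank 'ROWS' [FORCE]. ROWS is JSON, a list of rows, each a list of 5 numbers: the shift along the world's x, y, z in units of 200 mm (1.0 is 200 mm), then the turn about the world's z in units of 45 degrees (1.0 is 45 degrees), then the opening, from -1 (shut) to 1 (fully open). In form: [[dx, dy, dz, turn, jaw], ...]. A call has 1 to 8 rows; each row shifts and turns the commanded pose from where the row before left it; what a row does not reach is not made up. A row lasts 1/12 s, in which the tool goes at most 41.7 mm and 7.16 degrees, less where a joint would pass 70% of its speed; a pose out of reach is approached as far as the arm can. A call with a number of a shift or a turn outside -1 to 1 is refused whole. A call with a gripper value outside its range is refused whole. The fingers move at their own pace and stop on an object; FORCE is the grip in N (left out, the last holds). Time passes only in rows, so rows that do not move let the fingers close. It gives the time, the measured TCP pose, the force, the opening and the grip force at its end, in the units of the state.
- r.get_obs(): the state, without advancing time (a new reading comes with each control period).
- r.grab_frame(name): name is "scene" or "side" or "wrist"; returns the picture (420x560x3 uint8, blue, green, red); there is no depth.
- r.camera_model(name): a dict with "fx", "fy", "cx", "cy" (pixels), "distortion" ([k1, k2, p1, p2, k3] as OpenCV has them; the pictures are not rectified), "R" (3x3) and "t" (3): a world point X has camera coordinates R X + t. Camera axes: x right, y down, z forward; pixel columns grow to the right and rows downward; lengths in m; the calibration is good to about 2 mm. A picture is of the moment at which its call begins: read the wrist's pose just before it. camera_model takes no time and is no camera call; for the wrist camera it gives the pose at the moment of the call.
- r.hand_in(): hands the job in; it is judged then, once.
The state is a dict: "clock": time; "joints": joint angles; "qvel": joint speeds; "tau": joint torques, N m; "tcp_pos": TCP position; "orientation": TCP orientation; "contact_force": force on the tool from outside, world axes, zero at the start; "moment": the same for the moment, N m; "grip_width": finger opening in m; "gripper_force": force on a finger pad.
Only numpy, scipy, OpenCV 4.12 (cv2) and the standard library are available. Lean on these libraries where they do the work, as an engineer would, in place of code of your own. Each camera call takes 0.05 s, during which the arm holds its last target. There are 200 camera calls.

### The job

Take the orange label holder out of its wooden stand and push its tongue down into the slot behind the front lip of the black tray, against the springy strip you will feel inside. Press it fully home, firmly but without ramming it, so that its shoulder bar sits down on the lip, and finish while still holding it pressed home with the gripper: it springs up if let go. Do not disturb the tape roll, the succulent or the pencil cup.

Things in the scene. Friction and masses are not known exactly. Their poses are not given: they have to be found in the camera images.
- holder: Loose orange label holder, 50 g, 66 mm tall, symmetric. Origin: centre of its foot; z up, y along its length, x across. Tongue (z 0-24 mm): 6 thick, 60 long, rounded foot. Shoulder bar (z 24-30): 18 thick, 66 long. Card frame with white paper (z 30-66): 9 thick, 60 long; grip this from above, closing along x. Starts upright in the stand, foot 8 mm above the table.
- stand: Fixed wooden card stand, 60 mm (x) by 100 mm (y), 32 mm tall, with a slot in its top, 10 mm wide (x), 68 mm long (y), 26 mm deep, in which the holder stands loosely with its shoulder bar on the stand's top. Origin: centre of its underside; axes nearly parallel to the holder's.
- tray_black: Black desk tray, fixed, yellow notes in it: open box 120 mm (x) by 150 mm (y), 50 mm tall. Origin: centre of the box's underside. Along its front (-x, turned up to 20 degrees) a bare metal lip 5 mm thick, 82 mm long, 50 mm tall stands 9 mm before the front wall: between them, closed at the ends, a slot 9 mm wide (x) and 66 mm long (y), open upwards, mouth rounded 2.5 mm.
- slot (a point): Centre of the mouth of the black tray's slot, level with the lip's top, 50 mm above the table. x across the slot (lip to tray), y along it, z up. The holder goes in with its y along this y, either way round. Fully home, its shoulder bar rests on lip and wall, its foot 24 mm below this point and its top 42 mm above.
- strip (a joint): Sprung brass strip in the black tray's slot, pressed down by the holder's foot. 0 = up (its top 17 mm below the mouth); grows in metres as it goes down. Takes about 2.8 N to start, 0.55 N more per mm, 6.6 N at 0.007, where the shoulder bar meets the lip and the press turns hard. Springs back when let go.
- tray_white: White tray of the same size and shape, fixed, its slot already filled by a blue label holder, fully home (part of the tray). Not to be used. Origin: centre of the box's underside.
- tape: Green roll of tape, a ring of 52 mm outer diameter, 28 mm bore and 19 mm height, lying loose in the white tray. Leave it alone. Origin: centre of its underside.
- succulent: Succulent in a white pot, loose, 72 mm wide, about 95 mm tall, beyond the trays. Leave it alone. Origin: centre of its underside.
- pencil_cup: Square dark metal cup with pencils, loose, 70 by 70 mm, 85 mm tall, 165 mm with the pencils, beyond the trays. Leave it alone. Origin: centre of its underside.
There are look-alikes about, which are no part of the job. Several things look just like the tray_black: the one meant starts farthest to the robot's right.

How it is judged:
By the outcome, as a careful person would: the job done as asked, in the order asked, and still so for the second after the job is handed in, while the arm keeps its last pose, push and grip.
It also fails if it takes over 38 s, if anything falls off the work surface, if the arm or the gripper's body presses on something with over 40 N, if the wrist force passes 120 N, or if a joint passes its speed limit or range.

## Working session

There is one attempt and no reset: what is moved stays moved. The work goes in short steps, Python scripts to look and compute and a shell command to move; the robot and the scene stay as the last step left them, time stands still between calls to the robot, and variables do not carry over. Pictures are saved under pics/ and viewed, at most 10 in all, crops included, and the job is handed in when it is done.

```bash
mkdir -p pics
python3 - <<'E'
from bench import r
import cv2,numpy as np
o=r.get_obs();print({k:np.round(v,3) for k,v in o.items() if k not in('tau','qvel')}, r.grip_point_offset)
for n in ("scene","side","wrist"):
    m=r.camera_model(n); print(n,{k:np.round(v,3).tolist() for k,v in m.items()})
    cv2.imwrite(f"pics/{n}0.png",r.grab_frame(n))
E
```

```text
{'clock': np.float64(0.0), 'joints': array([ 1.126,  0.478,  0.022,  1.556, -0.012,  1.109, -0.083]), 'tcp_pos': array([ 0.223, -0.637,  0.23 ]), 'orientation': array([-3.095e+00, -5.260e-01,  1.000e-03]), 'contact_force': array([-0.064, -0.457,  0.463]), 'moment': array([ 0.086, -0.027, -0.04 ]), 'gripper_force': np.float64(0.0), 'grip_width': np.float64(0.085)} 0.0187
scene {'fx': 397.262, 'fy': 397.262, 'cx': 284.771, 'cy': 218.274, 'distortion': [0.031, 0.0, 0.0, 0.0, 0.0], 'R': [[0.07, 0.998, -0.005], [0.692, -0.052, -0.72], [-0.719, 0.047, -0.694]], 't': [-0.02, -0.329, 1.178]}
side {'fx': 417.631, 'fy': 417.631, 'cx': 288.698, 'cy': 212.574, 'distortion': [-0.037, 0.0, 0.0, 0.0, 0.0], 'R': [[0.785, -0.619, -0.02], [-0.465, -0.567, -0.68], [0.41, 0.543, -0.733]], 't': [-0.409, 0.295, 0.577]}
wrist {'fx': 300.554, 'fy': 300.554, 'cx': 280.206, 'cy': 210.925, 'distortion': [-0.031, 0.0, 0.0, 0.0, 0.0], 'R': [[0.331, -0.944, -0.002], [-0.898, -0.316, 0.307], [-0.291, -0.1, -0.952]], 't': [-0.673, -0.041, 0.379]}
```

View pics/scene0.png

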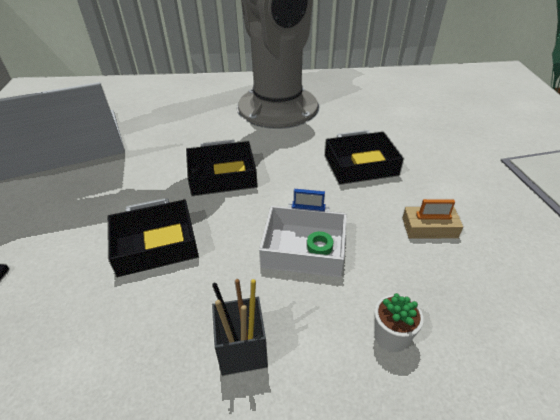

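View pics/side0.png

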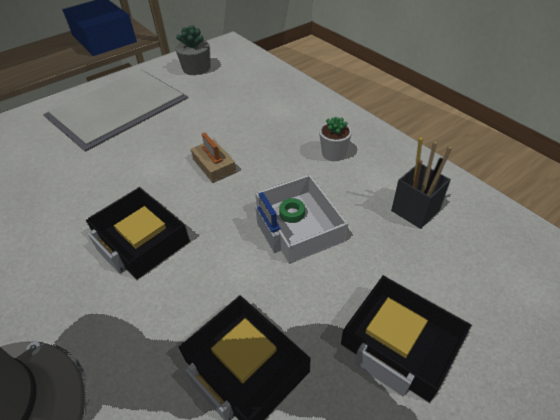

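The scene camera shows three black trays, at (221,167), (363,157) and (152,237), and the side camera shows the same ones at (245,355), (138,230) and (406,335). Scene columns grow with +y, so the robot's right is the left of the picture. The tray meant is therefore scene (152,237), side (406,335), with its lip at scene (148,206) and side (387,368). The holder is at scene (437,209) and side (212,147). I'll enlarge these to confirm.

Run:
```python
import cv2,numpy as np
s=cv2.imread("pics/scene0.png");d=cv2.imread("pics/side0.png")
def c(im,u,v,k): 
    w,h=400//k,300//k
    return cv2.resize(im[v:v+h,u:u+w],(400,300),interpolation=cv2.INTER_CUBIC)
cv2.imwrite("pics/c1.png",np.vstack([np.hstack([c(s,100,190,4),c(s,395,185,5)]),np.hstack([c(d,340,325,4),c(d,180,125,5)])]))
```

```text
(no output)
```

View pics/c1.png

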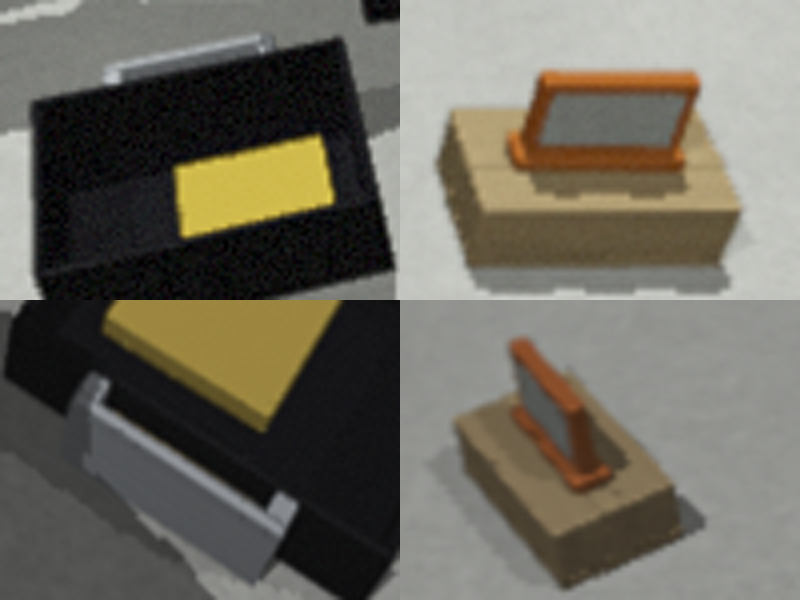

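The crop confirms it: a bare metal lip with an empty slot, and the lip's outer corners at side (363,351) and (409.5,381.5), scene (126.5,206.5) and (167.5,198.5). The holder stands in the wooden stand, with its top ends at scene (423.6,201) and (454.4,201.4). I'll triangulate these.

```bash
cat > h.py <<'E'
from bench import r
import cv2,numpy as np
def ray(m,p):
    K=np.array([[m['fx'],0,m['cx']],[0,m['fy'],m['cy']],[0,0,1]])
    n=cv2.undistortPoints(np.float64([[p]]),K,np.float64(m['distortion']))[0,0]
    R=np.array(m['R']);d=R.T@[*n,1];return -R.T@np.array(m['t']),d/np.linalg.norm(d)
def tri(obs):
    A=np.zeros((3,3));b=np.zeros(3);L=[ray(m,p) for m,p in obs]
    for c,d in L:
        P=np.eye(3)-np.outer(d,d);A+=P;b+=P@c
    X=np.linalg.solve(A,b);return X,max(np.linalg.norm((np.eye(3)-np.outer(d,d))@(X-c)) for c,d in L)
def atz(m,p,z):
    c,d=ray(m,p);return c+d*(z-c[2])/d[2]
def pose():
    o=r.get_obs();M=cv2.Rodrigues(np.float64(o['orientation']))[0]
    return o,M
E
python3 - <<'E'
from h import *
S=r.camera_model('scene');D=r.camera_model('side')
for n,a,b in [('hold -y',(423.6,201),(203.8,133.2)),('hold -y (swap)',(423.6,201),(216.6,146.6)),('hold +y',(454.4,201.4),(203.8,133.2)),
 ('lip -y',(126.5,206.5),(409.5,381.5)),('lip +y',(167.5,198.5),(363,351))]:
    X,e=tri([(S,a),(D,b)]);print(n,X.round(4),round(e,4),atz(S,a,.074 if 'h' in n[:1] else .05).round(4),atz(D,b,.074 if 'h' in n[:1] else .05).round(4))
o,M=pose();print('tool y',M[:,1],'z',M[:,2]); m=r.camera_model('wrist');print('cam',-np.array(m['R']).T@m['t'])
E
```

```text
hold -y [0.5187 0.2611 0.0854] 0.0174 [0.5244 0.2491 0.074 ] [0.5271 0.3031 0.074 ]
hold -y (swap) [0.5248 0.2482 0.0731] 0.0014 [0.5244 0.2491 0.074 ] [0.5241 0.245  0.074 ]
hold +y [0.5285 0.3071 0.0719] 0.0008 [0.53   0.3065 0.074 ] [0.5271 0.3031 0.074 ]
lip -y [ 0.4709 -0.3263  0.0509] 0.0001 [ 0.4699 -0.3269  0.05  ] [ 0.4712 -0.3262  0.05  ]
lip +y [ 0.4525 -0.2528  0.0496] 0.0033 [ 0.4515 -0.2497  0.05  ] [ 0.4535 -0.2561  0.05  ]
tool y [ 0.33046622 -0.94381686 -0.00135019] z [-5.43636626e-04  1.24021439e-03 -9.99999083e-01]
cam [ 0.29613228 -0.61053376  0.37188041]
```

Heights come out at 72–73 mm for the holder top (74 expected) and 50 mm for the lip (50 expected), so both fit. The slot centre is about (0.471,-0.287) at yaw about 14°; the holder centre is about (0.5265,0.277) at yaw about -3.5°. I'll move now, and look at the slot from the wrist on the way.

```bash
python3 -m crank '[[0.15,0.15,0,0.15,1],[0.15,0.15,0,0.15,1],[0.15,0.15,0,0.15,1],[0.15,0.15,0,0.15,1],[0.15,0.15,0,0.15,1],[0.15,0.15,0,0.15,1],[0.15,0.15,0,0.15,1],[0,0,0,0,1]]' 40
python3 - <<'E'
from h import *
import json
m=r.camera_model('wrist');im=r.grab_frame('wrist');cv2.imwrite('pics/w1.png',im);json.dump({k:np.array(v).tolist() for k,v in m.items()},open('w1.json','w'))
E
```

```text
clock: 0.82
tcp_pos: [0.4373, -0.4219, 0.2315]
orientation: [-2.609, -1.748, -0.01]
contact_force: [0.9, 1.1, 0.9]
grip_width: 0.0855
gripper_force: 0.0
```

View pics/w1.png

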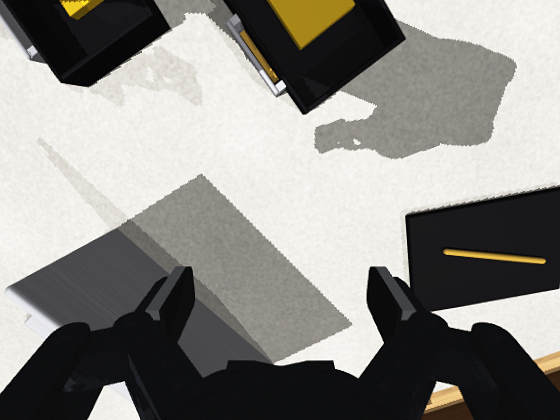

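The wrist picture shows the target slot with the brass strip in it at about (258,55), near the top edge. I'll move closer for a better view.

```bash
python3 -m crank '[[0.08,0.15,0,0.15,1],[0.08,0.15,0,0.15,1],[0,0.15,0,0.14,1],[0,0.12,0,0,1],[0,0,0,0,1]]'
python3 - <<'E'
from h import *
import json
m=r.camera_model('wrist');im=r.grab_frame('wrist');cv2.imwrite('pics/w2.png',im);json.dump({k:np.array(v).tolist() for k,v in m.items()},open('w2.json','w'))
K=np.array([[m['fx'],0,m['cx']],[0,m['fy'],m['cy']],[0,0,1]])
p=cv2.projectPoints(np.float64([[0.471,-.287,.05]]),cv2.Rodrigues(np.array(m['R']))[0],np.array(m['t']),K,np.array(m['distortion']))[0].ravel();print(p)
u,v=max(0,int(p[0])-80),max(0,int(p[1])-60);print(u,v)
c=im[v:v+120,u:u+160];cv2.imwrite('pics/c2.png',cv2.resize(c,None,fx=5,fy=5,interpolation=cv2.INTER_CUBIC))
o,M=pose();print(o['tcp_pos'],M[:,1])
E
```

```text
clock: 1.28
tcp_pos: [0.4617, -0.3119, 0.2312]
orientation: [-2.284, -2.154, -0.002]
contact_force: [-0.2, 0.2, -0.2]
grip_width: 0.0852
gripper_force: 0.0
[288.75682439 166.73846032]
208 106
[ 0.46123251 -0.31490818  0.23128453] [ 9.98102981e-01 -6.15645784e-02 -4.92501965e-04]
```

View pics/c2.png

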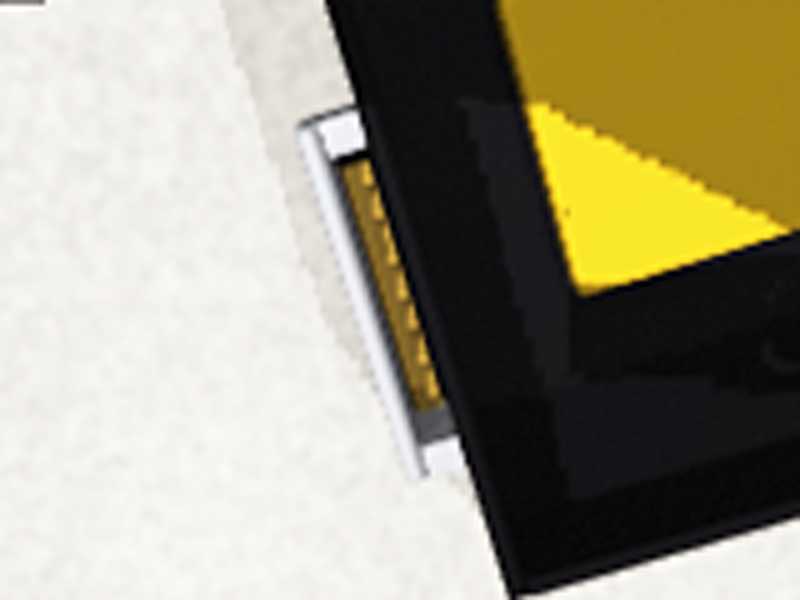

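The crop (origin 208,106, 5x) shows the empty slot with the brass strip. The outer lip edge runs from (300,128) to (413,477), which is 82 mm long to scale, and the cap inner edges are at about (350,158) and (440,440). I'll compute the slot pose and check that the arm had settled.

Run:
```python
from h import *
import json
g=lambda u,v:(208+(u+.5)/5-.5,106+(v+.5)/5-.5)
m0=json.load(open('w2.json'));m=r.camera_model('wrist');im=r.grab_frame('wrist')
a=cv2.imread('pics/w2.png',0)[:250];b=cv2.cvtColor(im,6)[:250]
sh=np.array(cv2.phaseCorrelate(np.float32(a),np.float32(b))[0]);print('shift',sh)
for M_,s in((m0,0*sh),(m,sh)):
    P=[atz(M_,np.array(g(*p))+s,.05) for p in((300,128),(413,477),(398.4,293.7),(350,158),(440,440))]
    d=P[0]-P[1];print('L',np.linalg.norm(d),'yaw',np.degrees(np.arctan2(-d[0],d[1])),'mid',(P[0]+P[1])[:2]/2,'slot',P[2][:2],'caps',P[3][:2],P[4][:2],np.linalg.norm(P[3]-P[4]))
print(pose()[0]['tcp_pos'],pose()[0]['joints'])
```

```text
shift [-0.02621573 -2.93730983]
L 0.07932087128061795 yaw 14.495789482544108 mid [ 0.4607823  -0.28699497] slot [ 0.46954389 -0.28432394] caps [ 0.46088123 -0.25529787] [ 0.47708474 -0.31723629] 0.06402282239575498
L 0.07893257496253893 yaw 14.372272782226597 mid [ 0.46058445 -0.28721927] slot [ 0.46932945 -0.28458795] caps [ 0.46076889 -0.2556848 ] [ 0.47676145 -0.3173549 ] 0.06370998645915528
[ 0.46082621 -0.31703496  0.23134066] [ 0.77971721  0.31157252 -0.3543219   1.81628718  0.12471225  1.03554215
  0.31306942]
```

```bash
python3 -m crank '[[0.04,0.18,0,0,1],[0.04,0.18,0,0,1],[0.04,0.18,0,0,1],[0.04,0.18,0,0,1],[0.04,0.18,0,0,1],[0.04,0.18,0,0,1],[0.04,0.18,0,0,1],[0.04,0.18,0,0,1]]'; python3 -m crank '[[0,0.18,0,0,1],[0,0.18,0,0,1],[0,0.18,0,0,1],[0,0.18,0,0,1],[0,0.18,0,0,1],[0,0.18,0,0,1],[0,0,0,0,1],[0,0,0,0,1]]'
```

```text
clock: 2.05
tcp_pos: [0.5259, -0.0296, 0.2313]
orientation: [2.295, 2.144, -0.0]
contact_force: [1.1, -0.4, 0.6]
grip_width: 0.0852
gripper_force: 0.0
clock: 2.72
tcp_pos: [0.5259, 0.1881, 0.2311]
orientation: [-2.289, -2.151, -0.001]
contact_force: [0.8, -0.9, -0.6]
grip_width: 0.0853
gripper_force: 0.0
```

Run:
```python
from h import *
import json
m=r.camera_model('wrist');im=r.grab_frame('wrist');cv2.imwrite('pics/w3.png',im);json.dump({k:np.array(v).tolist() for k,v in m.items()},open('w3.json','w'))
K=np.array([[m['fx'],0,m['cx']],[0,m['fy'],m['cy']],[0,0,1]])
p=cv2.projectPoints(np.float64([[0.5265,.277,.074]]),cv2.Rodrigues(np.array(m['R']))[0],np.array(m['t']),K,np.array(m['distortion']))[0].ravel();print(p)
u,v=max(0,int(p[0])-80),max(0,int(p[1])-60);print(u,v,pose()[0]['tcp_pos'])
cv2.imwrite('pics/c3.png',cv2.resize(im[v:v+120,u:u+160],None,fx=5,fy=5,interpolation=cv2.INTER_CUBIC))
```

```text
[276.28619865 103.51447094]
196 43 [0.52617541 0.18594978 0.2308808 ]
```

View pics/c3.png

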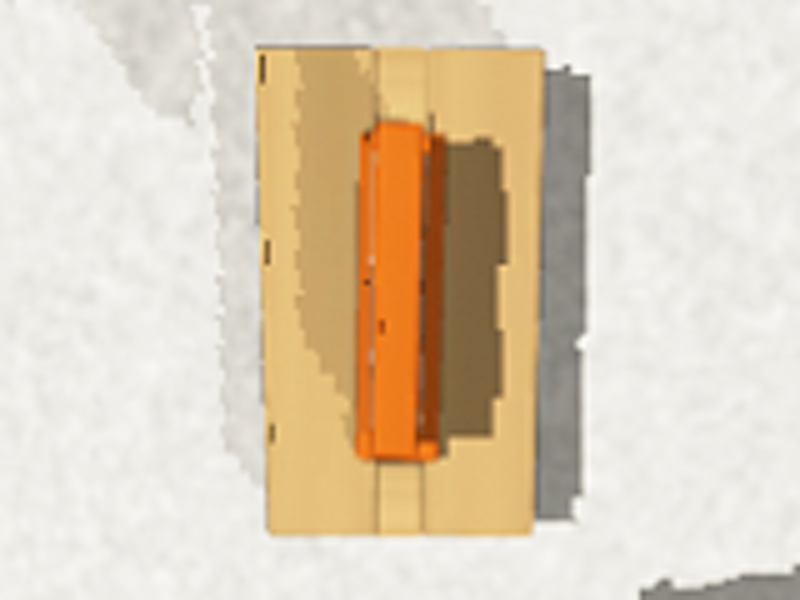

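The frame top runs from (399,123) to (397.5,456) in the crop, lined up with the tool. I'll compute how far the tool has to go.

Run:
```python
from h import *
import json
m=json.load(open('w3.json'));g=lambda u,v:(196+(u+.5)/5-.5,43+(v+.5)/5-.5)
P=[atz(m,g(*p),.074) for p in((399,123),(397.5,456))];d=P[0]-P[1]
S=r.camera_model('scene')
D=r.camera_model('side')
for q,a,b in((g(399,123),(454.4,201.4),(203.8,133.2)),(g(397.5,456),(423.6,201),(216.6,146.6))): print('tri3',tri([(m,q),(S,a),(D,b)]))
c=(P[0]+P[1])/2;o,M=pose()
print('L',np.linalg.norm(d),'yaw',np.degrees(np.arctan2(-d[0],d[1])),'tooly yaw',np.degrees(np.arctan2(M[1,1],M[0,1])),'c',c,'tcp',o['tcp_pos'],'units',(c-o['tcp_pos'])/.2)
```

```text
tri3 (array([0.52812727, 0.30799627, 0.07141866]), np.float64(0.0012723260580308681))
tri3 (array([0.52419947, 0.24879433, 0.07263292]), np.float64(0.0018052516851127702))
L 0.059157918521768875 yaw -4.077024099871573 tooly yaw -3.7407984367705875 c [0.52564506 0.27890091 0.074     ] tcp [0.52617541 0.18594978 0.2308808 ] units [-0.00265177  0.46475564 -0.78440399]
```

```bash
python3 -m crank '[[0,0.155,0,0,1],[0,0.155,0,0,1],[0,0.155,0,0,1],[0,0,-0.15,0,1],[0,0,-0.15,0,1],[0,0,-0.15,0,1],[0,0,0,0,1],[0,0,0,0,1]]'; python3 -c "
from h import *
o,M=pose();print((np.array([.5256,.2788,.044])-o['tcp_pos'])/.2,np.degrees(np.arctan2(M[1,1],M[0,1])))"
```

```text
clock: 3.43
tcp_pos: [0.5257, 0.2771, 0.1401]
orientation: [2.295, 2.145, -0.006]
contact_force: [0.9, -0.5, 0.4]
grip_width: 0.0853
gripper_force: 0.0
[-3.23771099e-04  8.51496659e-03 -4.80473086e-01] -3.857615569739061
```

```bash
python3 -m crank '[[0,0.01,-0.12,0,1],[0,0,-0.12,0,1],[0,0,-0.12,0,1],[0,0,-0.08,0,1],[0,0,-0.04,0,1],[0,0,0,0,1],[0,0,0,0,1]]' ; python3 -m crank '[[0,0,0,0,-0.5],[0,0,0,0,-1],[0,0,0,0,-1],[0,0,0,0,-1],[0,0,0,0,-1],[0,0,0,0,-1],[0,0,0,0,-1],[0,0,0,0,-1]]' 60; python3 -c "
from h import *
o,M=pose();print(o)"
```

```text
clock: 4.02
tcp_pos: [0.5267, 0.2822, 0.0469]
orientation: [2.292, 2.148, 0.003]
contact_force: [-0.1, 0.3, 0.3]
grip_width: 0.0854
gripper_force: 0.0
clock: 4.68
tcp_pos: [0.5253, 0.2822, 0.0454]
orientation: [2.291, 2.15, 0.0]
contact_force: [-0.2, 0.1, 1.3]
grip_width: 0.0082
gripper_force: 61.3
{'clock': 4.6833, 'joints': array([-0.21532478,  0.63496618, -0.51062225,  1.85625171,  0.43328141,
        0.76221247, -1.02558305]), 'qvel': array([ 0.00070957,  0.00083181, -0.00113477,  0.00013329,  0.00075243,
        0.0011927 ,  0.00055906]), 'tau': array([-1.42356791e-01, -5.69873607e+01, -7.26507425e+00, -1.94510847e+01,
        6.36458688e-03, -1.01884066e-01, -4.10598572e-03]), 'tcp_pos': array([0.52534946, 0.28220938, 0.04540364]), 'orientation': array([2.29103928e+00, 2.14952653e+00, 1.38464671e-04]), 'contact_force': array([-0.1926204 ,  0.10885268,  1.25542754]), 'moment': array([-0.05471997,  0.03689043,  0.02350092]), 'gripper_force': 61.32275104522705, 'grip_width': 0.008188533766383491}
```

```bash
python3 -m crank '[[0,0,0.04,0,-1],[0,0,0.08,0,-1],[0,0,0.12,0,-1],[0,0,0.12,0,-1],[0,0,0.12,0,-1],[0,0,0.12,0,-1],[0,-0.05,0,0,-1],[0,-0.1,0,0,-1]]' ; python3 -m crank '[[-0.02,-0.15,0,0.04,-1],[-0.02,-0.15,0,0.04,-1],[-0.02,-0.15,0,0.04,-1],[-0.02,-0.15,0,0.04,-1],[-0.02,-0.15,0,0.04,-1],[-0.02,-0.15,0,0.04,-1],[-0.02,-0.15,0,0.04,-1],[-0.02,-0.15,0,0.04,-1]]';  python3 -m crank '[[-0.02,-0.15,0,0.04,-1],[-0.02,-0.15,0,0.04,-1],[-0.02,-0.15,0,0,-1],[-0.02,-0.15,0,0,-1],[-0.02,-0.15,0,0,-1],[-0.02,-0.15,0,0,-1],[0,-0.15,0,0,-1],[0,-0.1,0,0,-1]]'; python3 -m crank '[[0,0,0,0,-1],[0,0,0,0,-1]]';python3 -c "
from h import *
o,M=pose();print((np.array([.4692,-.2823,.12])-o['tcp_pos'])/.2,np.degrees(np.arctan2(M[1,1],M[0,1])),M[:,2])"
```

```text
clock: 5.35
tcp_pos: [0.5255, 0.2553, 0.1677]
orientation: [-2.287, -2.154, -0.008]
contact_force: [-0.4, -0.3, -2.0]
grip_width: 0.0078
gripper_force: 61.1
clock: 6.02
tcp_pos: [0.4924, 0.0105, 0.1653]
orientation: [-2.002, -2.421, 0.001]
contact_force: [0.7, -0.8, -1.3]
grip_width: 0.0078
gripper_force: 61.1
clock: 6.68
tcp_pos: [0.468, -0.2213, 0.1652]
orientation: [-1.93, -2.478, 0.002]
contact_force: [0.3, -0.2, -1.0]
grip_width: 0.0077
gripper_force: 61.1
clock: 6.85
tcp_pos: [0.4686, -0.219, 0.1651]
orientation: [-1.93, -2.478, 0.0]
contact_force: [0.7, 0.8, -1.1]
grip_width: 0.008
gripper_force: 61.1
[ 0.00318045 -0.31673863 -0.22528111] 14.183338334440922 [-6.57576520e-04  2.89741758e-04 -9.99999742e-01]
```

```bash
python3 -m crank '[[0,-0.1,0,0,-1],[0,-0.1,0,0,-1],[0,-0.08,0,0,-1],[0.003,-0.037,0,0,-1],[0,0,-0.1,0,-1],[0,0,-0.1,0,-1],[0,0,-0.04,0,-1],[0,0,0,0,-1]]';python3 -m crank '[[0,0,0,0,-1],[0,0,0,0,-1]]'
python3 - <<'E'
from h import *
o,M=pose();print((np.array([.4692,-.2823,.12])-o['tcp_pos'])/.2,np.degrees(np.arctan2(M[1,1],M[0,1])),M[:,2])
def c(im,u,v,k): 
    w,h=400//k,300//k
    return cv2.resize(im[v:v+h,u:u+w],(400,300),interpolation=cv2.INTER_CUBIC)
s=r.grab_frame('scene');d=r.grab_frame('side');w=r.grab_frame('wrist')
for n,i in zip('sdw',(s,d,w)): cv2.imwrite(f'pics/{n}4.png',i)
cv2.imwrite('pics/c4.png',np.vstack([np.hstack([c(s,100,150,4),c(w,180,100,2)]),np.hstack([c(d,330,310,4),c(d,340,270,3)])]))
E
```

```text
clock: 7.52
tcp_pos: [0.4687, -0.2792, 0.1155]
orientation: [-1.921, -2.48, 0.0]
contact_force: [-1.0, -0.3, -0.3]
grip_width: 0.0078
gripper_force: 61.1
clock: 7.68
tcp_pos: [0.4708, -0.2808, 0.1183]
orientation: [1.925, 2.481, 0.001]
contact_force: [0.7, 0.8, -1.0]
grip_width: 0.008
gripper_force: 61.1
[-0.00776944 -0.00742629  0.0084574 ] 14.400633030446704 [ 1.30016886e-03 -3.91828089e-04 -9.99999078e-01]
```

View pics/c4.png

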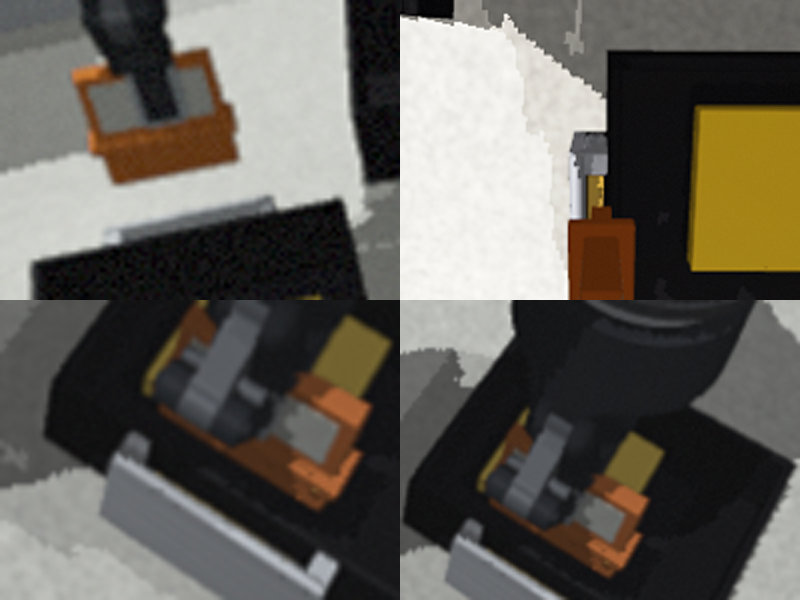

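The holder is held square and sits above the slot. In the wrist crop (top right, 2x) the lip spans 571–585, the slot opening is about 585–610, and the tongue is centred at about 601. I'll measure this from the pixel profile.

Run:
```python
from h import *
w=cv2.imread('pics/w4.png')
for v in (174,182,190,196,200,204,206,208,212,218):
    print(v,' '.join(f"{a[0]//16:x}{a[1]//16:x}{a[2]//16:x}" for a in w[v,258:302]))
m=r.camera_model('wrist');K=np.array([[m['fx'],0,m['cx']],[0,m['fy'],m['cy']],[0,0,1]])
o,M=pose();T=o['tcp_pos'];print(T)
pr=lambda X:cv2.projectPoints(np.float64([X]),cv2.Rodrigues(np.array(m['R']))[0],np.array(m['t']),K,np.array(m['distortion']))[0].ravel()
for k,(yo,z) in {'lip out':(-9.5,.05),'lip in':(-4.5,.05),'wall':(4.5,.05)}.items():
    e=M[:,1];x=-M[:,0] if M[1,0]<0 else M[:,0]
    print(k,pr(T*[1,1,0]+[0,0,z]+e*yo/1000+x*.02))
for z in (.078,.1,.104): print('tongue',z,[pr(T*[1,1,0]+[0,0,z]+M[:,1]*y+x*.0267) for y in(-.003,.003)])
```

```text
174 ddd ddd ddd dde dde dee ccd 666 555 655 655 655 555 555 555 555 555 555 555 555 555 555 555 555 555 444 000 000 000 000 000 000 000 000 000 000 000 000 100 000 000 000 000 101
182 dee dee dee dde ddd cdd ccc ddd dcc 555 555 555 555 545 655 666 666 767 988 988 988 988 988 988 988 777 000 000 000 000 000 000 000 000 000 000 100 000 000 000 000 100 000 111
190 eee dee dee dee dde cdd ccc ddc edd edd dcc baa 888 544 444 022 257 268 268 268 268 379 4bd 39b 000 000 000 000 000 100 000 000 000 000 000 000 000 000 100 100 101 000 000 101
196 dee dee dee dee eee eee dee ddd edd eed ccc baa 888 544 444 022 256 268 268 268 268 267 268 38a 000 000 000 000 000 000 000 000 000 000 001 000 000 001 000 111 100 000 000 000
200 dee dee dde dde dde dee dde dcc edd edd ccc baa 888 544 444 012 257 268 268 268 268 38a 4ad 268 000 000 000 000 000 000 000 000 000 000 000 000 100 000 000 000 001 000 100 000
204 cdd ddd dde dee dee eee dde dcc edd edd dcc baa 888 544 444 012 257 257 025 025 025 025 025 025 025 025 025 014 000 111 000 000 000 000 101 111 000 101 000 100 000 000 100 100
206 ddd dde dde dee 
[... 403 characters left out ...]
 026 026 026 026 026 026 026 026 026 026 026 026 026 026 026 026 026 026 026 026 026 026 026 025 013 100 100 000 000
218 dde ddd ddd ddd ddd bcc 015 026 026 026 026 026 026 026 026 025 025 025 025 025 025 025 025 025 025 025 025 025 025 025 026 026 026 026 026 026 026 026 026 013 100 100 000 100
[ 0.47059566 -0.28133772  0.11832713]
lip out [268.33875069 199.83144108]
lip in [275.24157554 199.83720718]
wall [287.6679015  199.84851463]
tongue 0.078 [array([276.89939542, 201.70268617]), array([286.44177309, 201.71140106])]
tongue 0.1 [array([276.50390708, 212.65084726]), array([287.23536511, 212.66074905])]
tongue 0.104 [array([276.4212051 , 214.94132189]), array([287.40131977, 214.95147029])]
```

The wall edge is at 283.6 and the lip's outer edge at 265, so the slot centre projects to about 277.8 against about 280.7 for the tongue. That means a shift of about -2.1 mm across; along the slot it is already within 1 mm. I'll correct and descend until the foot is at the mouth.

```bash
python3 -m crank '[[-0.01,-0.003,0,0,-1],[0,0,-0.05,0,-1],[0,0,-0.05,0,-1],[0,0,-0.03,0,-1],[0,0,0,0,-1],[0,0,0,0,-1]]'; python3 -m crank '[[0,0,-0.02,0,-1],[0,0,-0.02,0,-1],[0,0,0,0,-1],[0,0,0,0,-1]]';  python3 - <<'E'
from h import *
o,M=pose();print(o['tcp_pos'],o['contact_force'],o['moment'])
w=r.grab_frame('wrist')
for v in (174,182,190,196,200,204,210,216,220,224):
    print(v,' '.join(f"{a[0]//16:x}{a[1]//16:x}{a[2]//16:x}" for a in w[v,256:300]))
E
```

```text
clock: 8.33
tcp_pos: [0.4674, -0.2815, 0.0904]
orientation: [-1.925, -2.48, 0.0]
contact_force: [-0.5, 1.2, -0.1]
grip_width: 0.0082
gripper_force: 61.1
clock: 8.67
tcp_pos: [0.4678, -0.2818, 0.0831]
orientation: [-1.926, -2.481, 0.0]
contact_force: [-0.0, -0.3, -0.1]
grip_width: 0.008
gripper_force: 61.1
[ 0.46778601 -0.28176544  0.08309959] [-0.00540165 -0.3467968  -0.1395056 ] [0.00663368 0.01610697 0.02385353]
174 dee dee dee dee dee dde dde dde dee dee dee dee cdd 899 666 666 666 555 555 444 222 444 555 555 555 555 555 555 555 444 333 111 000 000 000 000 000 000 000 000 000 000 000 000
182 dde ddd ddd ddd ddd ddd ddd ddd ddd dde dde bbc 555 555 655 655 655 655 555 555 666 655 655 555 555 555 555 555 555 555 555 555 433 000 000 000 000 000 000 000 000 000 000 100
190 dee dee dee dee dee dee dee dee dee dee ddd cbb dcc dcc bbb 555 555 555 655 666 666 666 666 666 666 666 666 666 666 666 666 666 665 333 000 000 000 000 000 000 000 000 000 100
196 ddd ddd ddd ddd dde ddd ddd ddd ddd cdd bbb ddd ccc 555 655 655 655 555 555 655 666 666 666 666 666 666 666 666 666 666 666 666 555 333 00
[... 417 characters left out ...]
 dee dee dee cdd 568 014 014 014 014 014 025 025 025 025 025 025 025 025 025 025 025 025 025 025 025 025 025 025 025 025 025 025 025 025 025 025 024 011 100 101
216 eee eee ddd ddd ddd dde dee cdd 015 026 026 026 026 026 026 026 026 026 026 026 026 026 026 026 026 026 026 026 026 026 026 026 026 026 026 026 026 026 026 026 026 013 000 100
220 eff eef dde dde dee dee dee ccd 015 026 026 026 026 026 026 026 025 025 025 025 025 025 025 025 025 025 025 025 025 025 025 025 025 025 026 026 026 026 026 026 026 013 100 100
224 eee dde dee dee dee dee dee ccd 015 026 026 026 026 026 026 026 025 025 025 025 025 025 025 025 025 025 025 025 025 025 025 025 025 025 026 026 026 026 026 026 025 013 100 100
```

The foot is about 4 mm inside the mouth with no force, and tongue (281) and slot (281.7) line up. Continuing down.

```bash
python3 -m crank '[[0,0,-0.015,0,-1],[0,0,-0.015,0,-1],[0,0,0,0,-1],[0,0,0,0,-1]]'; python3 -m crank '[[0,0,-0.015,0,-1],[0,0,-0.01,0,-1],[0,0,0,0,-1],[0,0,0,0,-1]]'; python3 -m crank '[[0,0,-0.01,0,-1],[0,0,0,0,-1],[0,0,0,0,-1]]'
```

```text
clock: 9.05
tcp_pos: [0.4677, -0.2818, 0.0771]
orientation: [-1.926, -2.481, 0.0]
contact_force: [-0.1, 0.9, -0.9]
grip_width: 0.008
gripper_force: 61.1
clock: 9.38
tcp_pos: [0.4678, -0.2818, 0.0721]
orientation: [-1.926, -2.481, 0.0]
contact_force: [-0.5, 0.5, -1.0]
grip_width: 0.0075
gripper_force: 61.1
clock: 9.63
tcp_pos: [0.4681, -0.2819, 0.0704]
orientation: [1.926, 2.481, 0.0]
contact_force: [0.3, -0.0, -0.1]
grip_width: 0.0081
gripper_force: 61.3
```

```bash
for i in 1 2; do python3 -m crank '[[0,0,-0.01,0,-1],[0,0,0,0,-1],[0,0,0,0,-1]]' | grep -E 'tcp|contact'; done; python3 -m crank '[[0,0,-0.005,0,-1],[0,0,0,0,-1],[0,0,0,0,-1]]'
```

```text
tcp_pos: [0.4681, -0.2819, 0.0685]
contact_force: [-0.2, 0.5, 2.4]
tcp_pos: [0.4681, -0.2819, 0.0664]
contact_force: [-0.4, -1.2, 4.1]
clock: 10.38
tcp_pos: [0.4681, -0.2819, 0.0654]
orientation: [1.927, 2.481, 0.0]
contact_force: [-0.1, 0.7, 4.7]
grip_width: 0.0078
gripper_force: 61.9
```

```bash
for i in 1 2; do python3 -m crank '[[0,0,-0.005,0,-1],[0,0,0,0,-1],[0,0,0,0,-1]]' | grep -E 'tcp|contact'; done;  python3 -m crank '[[0,0,-0.003,0,-1],[0,0,0,0,-1],[0,0,0,0,-1]]'
```

```text
tcp_pos: [0.4681, -0.2819, 0.0644]
contact_force: [-0.2, -0.0, 5.9]
tcp_pos: [0.4681, -0.2819, 0.0635]
contact_force: [-0.4, -0.1, 5.9]
clock: 11.13
tcp_pos: [0.4682, -0.2819, 0.0633]
orientation: [1.926, 2.481, -0.0]
contact_force: [-1.7, 0.7, 10.9]
grip_width: 0.008
gripper_force: 62.9
```

```bash
python3 -m crank '[[0,0,-0.003,0,-1],[0,0,0,0,-1],[0,0,0,0,-1]]' | grep -E 'tcp|contact'; python3 -m crank '[[0,0,-0.002,0,-1],[0,0,0,0,-1],[0,0,0,0,-1],[0,0,0,0,-1]]'
python3 - <<'E'
from h import *
def c(im,u,v,k): 
    w,h=400//k,300//k
    return cv2.resize(im[v:v+h,u:u+w],(400,300),interpolation=cv2.INTER_CUBIC)
s=r.grab_frame('scene');d=r.grab_frame('side');w=r.grab_frame('wrist')
cv2.imwrite('pics/c5.png',np.vstack([np.hstack([c(s,100,160,4),c(w,180,100,2)]),np.hstack([c(d,330,310,4),cv2.resize(s,(400,300))])]))
E
```

```text
tcp_pos: [0.4682, -0.2819, 0.0633]
contact_force: [-3.3, 1.2, 15.3]
clock: 11.72
tcp_pos: [0.4682, -0.2819, 0.0632]
orientation: [1.926, 2.481, -0.001]
contact_force: [-5.2, 2.3, 19.0]
grip_width: 0.0078
gripper_force: 64.4
```

View pics/c5.png

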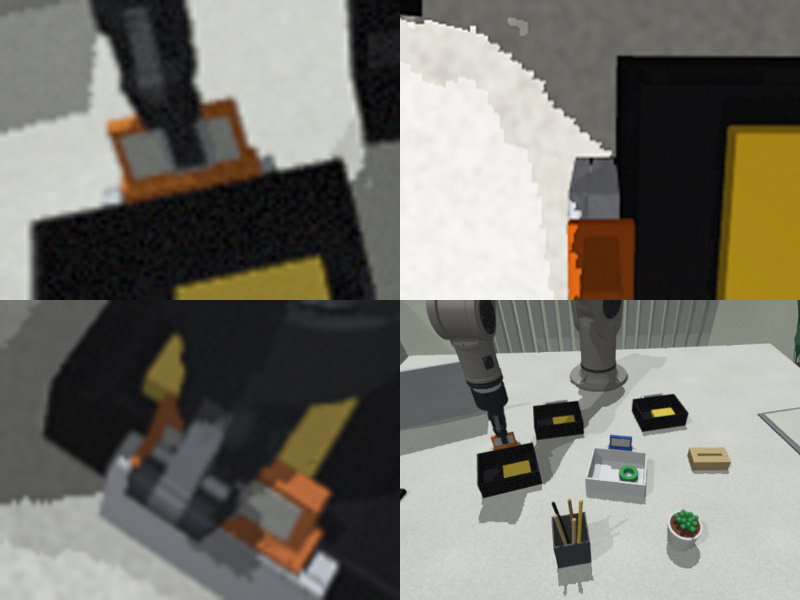

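The shoulder bar sits on the lip. TCP height stopped at 63.2 mm (63.4 expected), the press is hard at 19 N, and the tape, succulent and pencil cup are undisturbed. Handing in.

```bash
python3 -c "
from bench import r
print(r.get_obs()['contact_force'],r.get_obs()['gripper_force']);print(r.hand_in())"
```

```text
[-5.67462547  1.5021193  18.41624372] 64.36819553375244
the job is handed in; nothing more can be done
None
```

The job is handed in at about 12 s: the orange holder is pressed fully home in the right-hand black tray's slot and still held down with about 18 N, and the tape, succulent and pencil cup look undisturbed; no verdict came back.

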